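# Set the cross bar on a stone mill and hold its spring dial at the third click

## Robot

A 6-joint arm with a two-finger parallel gripper is mounted at the origin on the work surface. World frame = base frame: x ahead of the robot, y to its left, z up, the work surface at z = 0. Lengths are in mm, angles in rad, forces in N, time in s.
With the tool pointing down it reaches from about 375 to 975 mm from the base axis. Payload 3.8 kg.
Tool frame: the origin (TCP) lies between the finger pads; the fingertips stand arm.tcp_to_tips ahead of it and the grasp point (between the pads) lies 6 mm ahead of it (arm.tcp_to_tips is the distance from the TCP to the fingertips, in mm); x points along the fingers, y is the direction in which the jaws open and shut, and the axes are right-handed (so a half turn about x gives the same grasp; the last joint's range is limited). The gripper opens to 85 mm and grips with 20 to 120 N. Pads are 22 mm wide; open, the fingers measure 114 mm over their backs; the gripper's body (76 mm by 85 mm) begins 54 mm behind the grasp point. The pads swing forward as they close: fully open they stand 13 mm farther back than shut.
Start: joints at [1.195, 0.264, 1.604, -0, 1.274, -0.037], TCP at [224.338, 636.625, 256.28] pointing down, gripper open.
Joint ranges: [-2.63, 2.63], [-0.94, 2.18], [0.31, 2.57], [-1.31, 4.45], [0, 2.66], [-2.55, 2.55]. Speed limits (rad/s): [2.57, 2.57, 3.14, 3.14, 3.14, 3.14].

## Interface

Orientations are given as a unit quaternion [x, y, z, w].
In Python, from cell import arm gives the robot as it stands.
- The arm moves only by the shell command python3 -m pendant 'ROWS' [OPENING]. ROWS is JSON, a list of rows, each an object with "delta_pos": the shift along the world's x, y, z in mm, a list of three; "yaw": the turn about the world's z in rad. In form: [{"delta_pos": [dx, dy, dz], "yaw": yaw}, ...]. A call has 1 to 20 rows; each row shifts and turns the commanded pose from where the row before left it; what a row does not reach is not made up. A row lasts 1/8 s, in which the tool goes at most 62.5 mm and 10.7 degrees, less where a joint would pass 70% of its speed; a pose out of reach is approached as far as the arm can. A call is refused whole if a number of a shift passes 62.5 or a number of a turn 0.188, either way. A call with a gripper value outside its range is refused whole. OPENING is the opening, from 0 (shut) to 1 (fully open), set as the call begins (- or left out, the last holds). The fingers move at their own pace and stop on an object; the grip force is fixed at half the most. Time passes only in rows, so rows that do not move let the fingers close. It gives the time, the measured TCP pose, the force and the opening at its end, in the units of the state.
- arm.get_state(): the state, without advancing time (a new reading comes with each control period).
- arm.camera(name): name is "side" or "top" or "wrist"; returns the picture (400x640x3 uint8, red, green, blue); there is no depth.
- arm.camera_params(name): a dict with "K" (3x3 intrinsics, pixels), "k1" (the pictures are not rectified: a ray, as slopes to the right and down, at radius r is drawn at 1 + k1 r^2 times it, then the intrinsics apply), "camera_from_world" (4x4, takes a point from world to camera coordinates). Camera axes: x right, y down, z forward; pixel columns grow to the right and rows downward; lengths in mm; the calibration is good to about 2 mm. A picture is of the moment at which its call begins: read the wrist's pose just before it. camera_params takes no time and is no camera call; for the wrist camera it gives the pose at the moment of the call.
- arm.hand_in(): hands the job in, once; it reports no verdict.
Trained networks look in the newest picture that a camera, given by its name, has taken for a name from the list of things; names that differ only in an ending like _2 or _b are one class to them, and where a whole thing is asked for, a point or a joint stands for the part that bears it (a point fixed in the world has none). Each returns a list of dicts, best first, with "conf" (0 to 1); they miss things now and then, are a little off and sometimes report something else, mostly with a low value. They report only what shows in the picture. A call takes as long as a camera call. They do not tell look-alikes from the thing itself.
- arm.look_for(target, camera): "rect" ([left, top, right, bottom] in pixels, round what is visible of it).
- arm.regions_of(target, camera): "mask" (400x640 bool, what is visible of it) and "rect" ([left, top, right, bottom] in pixels, round what is visible of it).
- arm.spot_point(target, camera): "uv" ([column, row] in pixels: a listed point, or the origin of a listed thing).
The state is a dict: "clock": time; "q": joint angles; "joint_vel": joint speeds; "joint_efforts": joint torques, N m; "tool_pos": TCP position; "tool_rot": TCP orientation; "force": force on the tool from outside, world axes, zero at the start; "wrist_torque": the same for the moment, N m; "opening": finger opening in mm.
Only numpy, scipy, OpenCV 4.12 (cv2) and the standard library are available. Lean on these libraries where they do the work, as an engineer would, in place of code of your own. Each camera call takes 0.05 s, during which the arm holds its last target.

## Task

Get the tabletop stone mill running: first lower its loose steel cross bar into the slots of the mill's two posts (set it down, do not drop it) so that it bridges the drum and lies level with its black grip upward, and let it go. Only then turn the mill's spring-loaded dial clockwise past the first and second clicks to the third, and keep holding it there, because it springs back when let go: finish while still holding the dial at the third click, with the bar still lying in its slots. Leave the other things on the island where they are.

Things in the scene. Friction and masses are not known exactly. Their poses are not given: they have to be found in the camera images.
- mill: Brushed steel tabletop stone mill, fixed. Base 230 x 340 x 75 mm (x, y, z); origin at the centre of its underside, x to its back, y left, z up; turned up to 0.3 rad. Drum on its +y half, 170 mm across, centre at local y = +65 mm, rim and roller stones 163 mm high, a slotted post before and behind it. Motor head on the -y half, 200 x 122 mm, 152 mm high, carries the dial, axis at local y = -105 mm.
- bar_seat (a point): Point on the mill midway between the two slots, over the drum's centre, 175 mm above the island: the bar's origin comes to rest here. Its axes are the mill's; a seated bar lies along the mill's x, either end first. A fork of the roller carriage under it (cheeks 38 mm apart, 181 mm high) clears the bar.
- slot_near (a point): Centre of the slot floor of the post nearer the robot (mill x = -103 mm), 175 mm above the island. The slot is a channel along the mill's x, open upward, 16 mm long, 26 mm wide, its upright cheeks 16 mm high, with flared lips above up to 201 mm. Post about 55 mm wide over the lips.
- slot_far (a point): The same point of the post farther from the robot, 206 mm from the near one.
- bar: Loose flat steel bar, 0.45 kg, 8 mm thick, 240 mm along its x. Middle 180 mm is 30 mm wide; the ends are tongues 20 mm wide for the slots; shoulders have 5 mm play to each post. Black grip on top at the middle: 60 mm along x, 18 mm thick (y), 8 to 44 mm above the underside. Origin centre of underside, z up. Starts flat, grip up, left or right of the mill, x within 0.5 rad of world x.
- dial_grip (a point): Point on the dial's vertical axis where to grip, 186 mm above the island; turns with the dial, x along the wing towards its white pointer, z up. Black wing 62 mm long (x), 14 mm thick (y), 36 mm tall, its top 12 mm above this point, its foot 24 mm below on a round base 64 mm across that turns too. Dark marks on the white deck plate: a line for rest, then one, two, three dots for the clicks.
- dial (a joint): Dial angle, rad: 0 at rest (pointer at the line, 0.6 rad anticlockwise of the mill's x), growing clockwise seen from above. Clicks at 0.4, 0.8 and 1.2; stop at 1.29. When let go a spring drives it back to 0 from anywhere: return torque 0.05 N m at rest rising to 0.10 at the third click; each click adds or takes up to 0.04 N m.
- pot_lid: Bystander: stainless pot lid, 200 mm across, with bow handle to 61 mm high; origin at the centre of its underside.
- mortar: Bystander: white ceramic mortar with its pestle standing in it, 140 mm across, 85 mm high (pestle to about 135 mm); origin at the centre of its underside.
- spatula: Bystander: flat beechwood spatula, 260 mm long along its x, lying on the side of the mill where the bar is not; origin about the middle of its underside.
- baster: Bystander: baster lying down, green silicone bulb 50 mm thick and clear tube, 280 mm long along its x.
- sesame_jar: Bystander: closed amber glass jar with steel cap, 84 mm across, 130 mm high; origin at the centre of its underside.
- carousel: Bystander: foot of the spice carousel (fixed), two tiers of small jars on round trays 196 mm across that spin on it, 250 mm high; origin at the centre of its underside.
- carousel_top (a joint): Angle of the carousel's trays in rad, any value; grows anticlockwise.
Mind the look-alikes: they are no part of the job. Several things have the shape of the bar; the one meant has the colours described above.

How it is judged:
By the outcome, as a careful person would: the job done as asked, in the order asked, and still so for the second after the job is handed in, while the arm keeps its last pose, push and grip.
It also fails if it takes over 56 s, if anything falls off the work surface, if the arm or the gripper's body presses on something with over 40 N, if the wrist force passes 120 N, or if a joint passes its speed limit or range.

## Working session

There is one attempt and no reset: what is moved stays moved. The work goes in short steps, Python scripts to look and compute and a shell command to move; the robot and the scene stay as the last step left them, time stands still between calls to the robot, and variables do not carry over. Pictures are saved under pics/ and viewed, and the job is handed in when it is done.

```bash
ls; mkdir -p pics; python3 - <<'E'
from cell import arm
import cv2
s=arm.get_state(); print(s, arm.tcp_to_tips)
for n in ("top","side","wrist"):
    im=arm.camera(n); cv2.imwrite(f"pics/{n}0.png",im[:,:,::-1]); p=arm.camera_params(n); print(n,p)
E
```

```text
pics
{'clock': 0.0, 'q': array([ 1.19513554e+00,  2.64789076e-01,  1.60539513e+00, -1.63894095e-05,
        1.27372211e+00, -3.68697793e-02]), 'joint_vel': array([ 0.00111867,  0.00087637,  0.00055101,  0.00103871, -0.00043282,
       -0.00055593]), 'joint_efforts': array([-6.46980443e-04, -5.15110230e+01, -3.67311752e+01, -3.19589144e-04,
        1.28981363e-02, -1.47574855e-05]), 'tool_pos': array([224.06724567, 635.99077044, 254.92636829]), 'tool_rot': array([ 0.11840513,  0.69714779, -0.12000872,  0.69682357]), 'force': array([-0.41815228, -0.22055042,  0.48978804]), 'wrist_torque': array([0.01343712, 0.03281931, 0.00288139]), 'opening': 85.79830883837643} 25.0
top {'K': array([[477.85241682,   0.        , 319.05564604],
       [  0.        , 477.85241682, 195.15535515],
       [  0.        ,   0.        ,   1.        ]]), 'k1': -0.018257395270451168, 'camera_from_world': array([[-2.40045401e-02, -9.99683224e-01, -7.56528298e-03,
        -4.07695377e+01],
       [-9.89878576e-01,  2.48265299e-02, -1.39728482e-01,
         4.93682882e+02],
       [ 1.39872039e-01,  4.13459360e-03,
[... 546 characters left out ...]
058689e-01, -5.77510794e-01,
         1.39834737e+03],
       [ 0.00000000e+00,  0.00000000e+00,  0.00000000e+00,
         1.00000000e+00]])}
wrist {'K': array([[291.6124014 ,   0.        , 318.26417973],
       [  0.        , 291.6124014 , 195.22705107],
       [  0.        ,   0.        ,   1.        ]]), 'k1': -0.012884776501640495, 'camera_from_world': array([[ 3.32353898e-01,  9.43153267e-01, -1.67369468e-03,
        -6.73533693e+02],
       [ 9.04165822e-01, -3.18109315e-01,  2.85115117e-01,
        -3.66659746e+01],
       [ 2.68374837e-01, -9.62724182e-02, -9.58491820e-01,
         3.78886769e+02],
       [ 0.00000000e+00,  0.00000000e+00,  0.00000000e+00,
         1.00000000e+00]])}
```

View pics/top0.png

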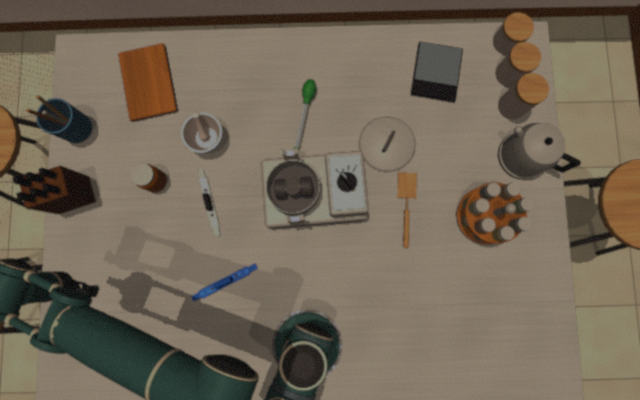

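View pics/side0.png

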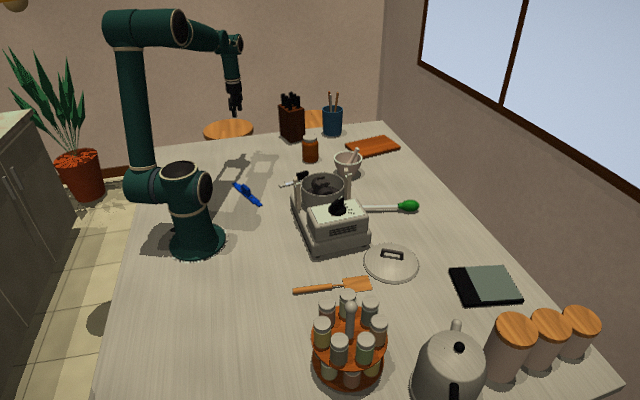

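View pics/wrist0.png

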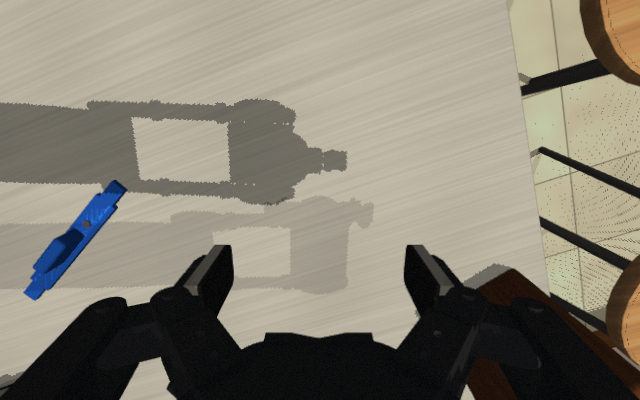

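The top view shows the steel bar with its black grip at about (208,203). The blue look-alike is at (225,282), the mill at (315,188) and the dial at (347,182).

```bash
cat > h.py <<'E'
import numpy as np, cv2
from cell import arm
def ray(p,uv):
    K=p["K"]; d=np.array([(uv[0]-K[0,2])/K[0,0],(uv[1]-K[1,2])/K[1,1]]); u=d.copy()
    for _ in range(20): u=d/(1+p["k1"]*(u@u))
    M=p["camera_from_world"]; R=M[:3,:3]; t=M[:3,3]
    return -R.T@t, R.T@np.array([u[0],u[1],1])
def at_z(p,uv,z):
    c,r=ray(p,uv); return c+r*(z-c[2])/r[2]
def proj(p,X):
    M=p["camera_from_world"]; x=M[:3,:3]@np.array(X)+M[:3,3]; s=x[:2]/x[2]; s=s*(1+p["k1"]*(s@s))
    return s*p["K"][0,0]+p["K"][:2,2]
E
python3 - <<'E'
from h import *
im=arm.camera("top"); p=arm.camera_params("top")
Z={"bar":0,"bar_seat":175,"slot_near":175,"slot_far":175,"dial_grip":186,"mill":0,"spatula":0,"pot_lid":0,"mortar":0,"baster":0,"sesame_jar":0}
for n,z in Z.items():
    for d in arm.spot_point(n,"top")[:3]: print(n,np.round(d["uv"],1),round(d["conf"],2),np.round(at_z(p,d["uv"],z),1))
a=cv2.resize(im[150:250,180:300,::-1],None,fx=6.6,fy=6,interpolation=cv2.INTER_CUBIC)
cv2.imwrite("pics/c1.png",cv2.resize(im[150:245,190:240,::-1],None,fx=6,fy=6,interpolation=cv2.INTER_CUBIC))
cv2.imwrite("pics/c2.png",cv2.resize(im[140:235,255:375,::-1],None,fx=6,fy=6,interpolation=cv2.INTER_CUBIC))
for n,z in (("bar",0),("slot_near",175),("slot_far",175),("dial_grip",186),("bar_seat",175)):
    pass
E
```

```text
bar [220.9 275.1] 0.96 [233.2 285.1   0. ]
bar [211.2 202.1] 0.68 [482.6 319.7   0. ]
bar_seat [294.2 186. ] 0.7 [503.1  22.5 175. ]
slot_near [295.8 218.6] 0.83 [402.1  19.3 175. ]
slot_far [290.2 153.7] 0.94 [605.4  33.3 175. ]
slot_far [206.1 138.3] 0.19 [661.7 296.7 175. ]
dial_grip [346.4 177.4] 0.6 [ 524.  -138.7  186. ]
mill [314.5 190. ] 0.88 [515.8 -37.4   0. ]
mill [205.6 135.1] 0.68 [720.8 341.4   0. ]
spatula [404.8 208.7] 0.77 [ 443.1 -345.6    0. ]
pot_lid [388.3 143.1] 0.86 [ 675.2 -299.3    0. ]
mortar [206.  135.2] 0.62 [720.4 339.9   0. ]
mortar [155.4 180.8] 0.54 [562.1 515.   -0. ]
baster [300.9 115.7] 0.67 [782.4   4.6   0. ]
sesame_jar [155.2 181.8] 0.63 [558.6 515.6   0. ]
```

```bash
python3 - <<'E'
from h import *
im=arm.camera("side"); p=arm.camera_params("side"); pt=arm.camera_params("top")
for n in ("bar","slot_near","slot_far","dial_grip","bar_seat"):
    for d in arm.spot_point(n,"side")[:2]: print(n,np.round(d["uv"],1),round(d["conf"],2),np.round(at_z(p,d["uv"],{"bar":0,"dial_grip":186}.get(n,175)),1))
E
```

```text
bar [303.1 182. ] 0.59 [482.6 303.7   0. ]
bar [310.8 160.9] 0.37 [562.6 490.9   0. ]
slot_near [295.1 188.3] 0.79 [395.4   0.8 175. ]
slot_near [311.2 161.9] 0.42 [498.2 179.2 175. ]
slot_far [348.  174.2] 0.66 [617.1  45.  175. ]
dial_grip [338.3 200.1] 0.68 [ 525.8 -128.8  186. ]
bar_seat [323.8 182.2] 0.73 [509.8  13.4 175. ]
bar_seat [303.7 182. ] 0.25 [435.6  35.  175. ]
```

View pics/c1.png

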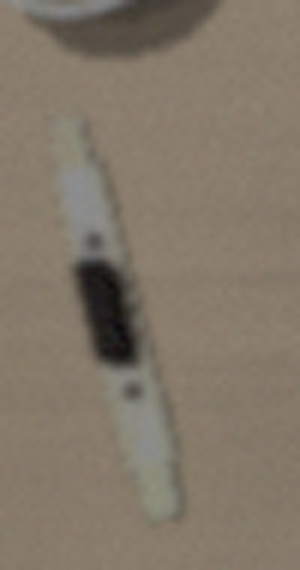

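View pics/c2.png

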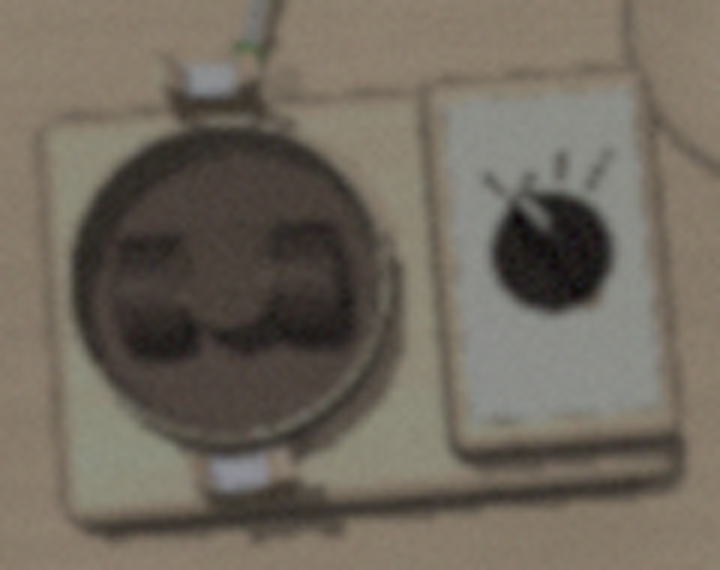

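```bash
python3 - <<'E'
from h import *
from scipy.spatial.transform import Rotation as R
p=arm.camera_params("top")
a=at_z(p,(201.3,169.7),8);b=at_z(p,(217.5,236.7),8); print(a,b,(a+b)/2,np.linalg.norm(a-b),np.arctan2(*(a-b)[[1,0]]))
print("grip top",at_z(p,(190+105/6,150+313/6),44))
a=at_z(p,(290,153.2),175);b=at_z(p,(295,218.7),175); print(a,b,(a+b)/2,np.linalg.norm(a-b),np.arctan2(*(a-b)[[1,0]]))
print("dial",at_z(p,(255+552/6,140+250/6),165))
s=arm.get_state(); print(R.from_quat(s["tool_rot"]).as_matrix().round(3),s["clock"])
E
```

```text
[595.58616428 353.11685698   8.        ] [362.4661998  295.48941911   8.        ] [479.02618204 324.30313805   8.        ] 240.1371263089867 0.24234237617534285
grip top [476.82514006 321.89197576  44.        ]
[606.99402474  33.91529355 175.        ] [401.87345711  21.79410251 175.        ] [504.43374092  27.85469803 175.        ] 205.47839433444852 0.05902436633999224
dial [ 514.25787926 -141.27840712  165.        ]
[[-0.     0.332  0.943]
 [ 0.     0.943 -0.332]
 [-1.     0.    -0.   ]] 1.05
```

```bash
python3 -m pendant '[{"delta_pos":[18,-22.4,-1.8],"yaw":-0.183},{"delta_pos":[18,-22.4,-1.8],"yaw":-0.183},{"delta_pos":[18,-22.4,-1.8],"yaw":-0.183},{"delta_pos":[18,-22.4,-1.8],"yaw":-0.183},{"delta_pos":[18,-22.4,-1.8],"yaw":-0.183},{"delta_pos":[18,-22.4,-1.8],"yaw":-0.183},{"delta_pos":[18,-22.4,-1.8],"yaw":-0.183},{"delta_pos":[18,-22.4,-1.8],"yaw":-0.183},{"delta_pos":[18,-22.4,-1.8],"yaw":-0.183},{"delta_pos":[18,-22.4,-1.8],"yaw":-0.183},{"delta_pos":[18,-22.4,-1.8],"yaw":-0.183},{"delta_pos":[18,-22.4,-1.8],"yaw":-0.183},{"delta_pos":[18,-22.4,-1.8],"yaw":-0.183},{"delta_pos":[18,-22.4,-1.8],"yaw":-0.183},{"delta_pos":[0,0,0],"yaw":0}]' 1
cat >> h.py <<'E'
from scipy.spatial.transform import Rotation as Rr
def st():
    s=arm.get_state(); m=Rr.from_quat(s["tool_rot"]).as_matrix(); y=m[:,1]
    print("t",round(s["clock"],2),"tcp",s["tool_pos"].round(1),"yaw",round(np.arctan2(y[1],y[0]),4),"xax",m[:,0].round(3),"F",s["force"].round(1),"T",s["wrist_torque"].round(2),"open",round(s["opening"],1),"q",s["q"].round(2))
def shot(cam,name):
    st(); im=arm.camera(cam); cv2.imwrite(f"pics/{name}.png",im[:,:,::-1]); return im,arm.camera_params(cam)
E
python3 - <<'E'
from h import *
im,p=shot("wrist","w1")
for n in ("bar","slot_near","slot_far","bar_seat","dial_grip"):
    for d in arm.spot_point(n,"wrist")[:2]: print(n,np.round(d["uv"],1),round(d["conf"],2),np.round(at_z(p,d["uv"],{"bar":0,"dial_grip":186}.get(n,175)),1))
print(p["camera_from_world"].round(3))
E
```

```text
clock: 2.92
tool_pos: [477.3, 321.7, 231.0]
tool_rot: [0.702, 0.084, -0.702, 0.084]
force: [0.3, -0.1, -1.0]
opening: 85.2
t 2.92 tcp [477.3 321.7 231. ] yaw -1.3321 xax [ 0. -0. -1.] F [ 0.3 -0.1 -1. ] T [0.01 0.02 0.  ] open 85.2 q [ 0.55  0.09  1.85 -0.    1.2   1.88]
bar [313.1 168.2] 0.84 [477.7 329.1   0. ]
[[ 2.39000e-01 -9.71000e-01 -0.00000e+00  1.99340e+02]
 [-9.31000e-01 -2.29000e-01  2.85000e-01  4.87140e+02]
 [-2.77000e-01 -6.80000e-02 -9.58000e-01  5.08264e+02]
 [ 0.00000e+00  0.00000e+00  0.00000e+00  1.00000e+00]]
```

View pics/w1.png

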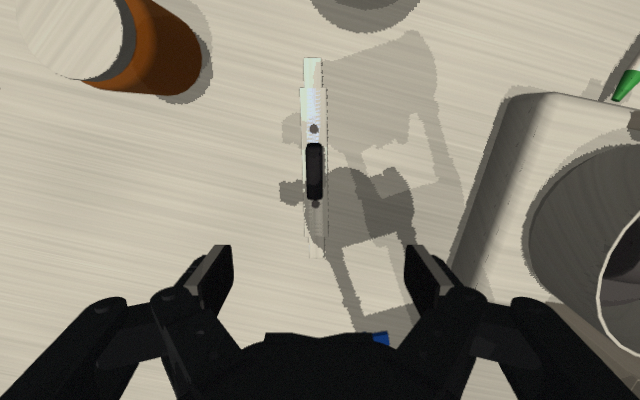

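The wrist view shows the bar from (312,58) to (316,257), with the grip at (314,171), midway between the jaws.

```bash
python3 - <<'E'
from h import *
p=arm.camera_params("wrist"); im=cv2.imread("pics/w1.png")
a=at_z(p,(312.5,58),8);b=at_z(p,(315.5,257),8);print(a,b,(a+b)/2,np.linalg.norm(a-b),np.arctan2(*(a-b)[[1,0]]))
print(at_z(p,(314.3,145),44),at_z(p,(314.8,194),44))
cv2.imwrite("pics/w1c.png",cv2.resize(im[40:265,270:360],None,fx=2.6,fy=2.6,interpolation=cv2.INTER_CUBIC))
E
```

```text
[594.88206781 359.44322821   8.        ] [365.28829358 299.92128384   8.        ] [480.08518069 329.68225602   8.        ] 237.18381694897977 0.2536644340048901
[509.63014888 336.18823961  44.        ] [458.34520871 323.13547322  44.        ]
```

View pics/w1c.png

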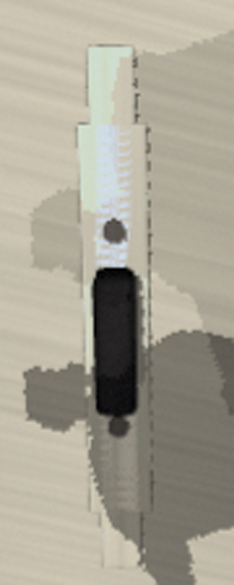

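```bash
python3 -m pendant '[{"delta_pos":[2,4,-45],"yaw":0.01},{"delta_pos":[1,1,-50],"yaw":0},{"delta_pos":[0,0,-45],"yaw":0},{"delta_pos":[0,0,-30],"yaw":0},{"delta_pos":[0,0,-20],"yaw":0},{"delta_pos":[0,0,0],"yaw":0}]' 
python3 -m pendant '[{"delta_pos":[0,0,0],"yaw":0},{"delta_pos":[0,0,0],"yaw":0},{"delta_pos":[0,0,0],"yaw":0},{"delta_pos":[0,0,0],"yaw":0},{"delta_pos":[0,0,0],"yaw":0},{"delta_pos":[0,0,0],"yaw":0}]' 0
python3 - <<'E'
from h import *
im,p=shot("wrist","w2")
E
```

```text
clock: 3.98
tool_pos: [478.1, 327.8, 39.7]
tool_rot: [-0.7, -0.088, 0.703, -0.089]
force: [0.4, -0.8, 0.1]
opening: 85.3
clock: 4.72
tool_pos: [480.0, 328.1, 42.1]
tool_rot: [0.702, 0.089, -0.701, 0.088]
force: [-1.2, -2.1, 6.3]
opening: 17.0
t 4.72 tcp [480.  328.1  42.1] yaw -1.32 xax [ 0.001  0.    -1.   ] F [-1.2 -2.1  6.3] T [-0.22  0.07  0.07] open 17.0 q [ 0.56  0.31  1.98 -0.    0.85  1.88]
```

View pics/w2.png

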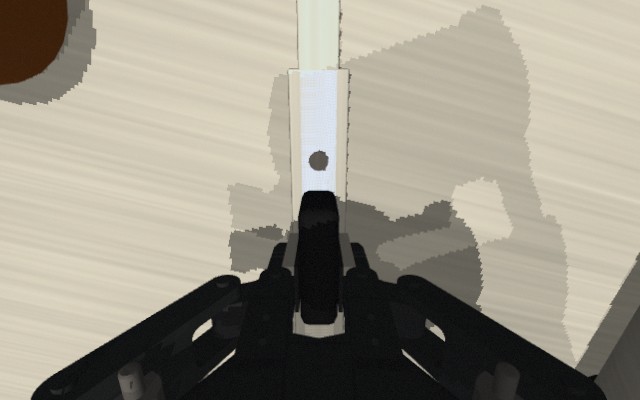

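The grip sits between the pads at (318,255). The bar's far shoulder is at row 70 and its axis runs straight up column 319.

```bash
python3 - <<'E'
from h import *
p=arm.camera_params("wrist"); s=arm.get_state(); y=-1.32+np.pi/2; e=np.array([np.cos(y),np.sin(y)]); n=np.array([-e[1],e[0]])
def rel(uv,z):
    d=(at_z(p,uv,z)-s["tool_pos"])[:2]; return (d@e).round(1),(d@n).round(1)
for uv,z in (((289,70),8),((349,70),8),((318,192),44),((318,323),44),((298,5),8),((339,5),8)): print(uv,rel(uv,z))
E
python3 -m pendant '[{"delta_pos":[0,0,10],"yaw":0},{"delta_pos":[0,0,25],"yaw":0},{"delta_pos":[0,0,45],"yaw":-0.03},{"delta_pos":[0,0,50],"yaw":-0.05},{"delta_pos":[0,0,50],"yaw":-0.05},{"delta_pos":[0,-30,40],"yaw":-0.04},{"delta_pos":[0,-40,10],"yaw":-0.02},{"delta_pos":[0,-40,0],"yaw":0},{"delta_pos":[0,-20,0],"yaw":0},{"delta_pos":[0,0,0],"yaw":0}]'
python3 - <<'E'
from h import *
im,p=shot("wrist","w3")
for n in ("slot_near","slot_far","bar_seat"):
    for d in arm.spot_point(n,"wrist")[:2]: print(n,np.round(d["uv"],1),round(d["conf"],2),np.round(at_z(p,d["uv"],175),1))
shot("side","s3"); shot("top","t3")
E
```

```text
(289, 70) (np.float64(89.9), np.float64(13.8))
(349, 70) (np.float64(89.9), np.float64(-15.1))
(318, 192) (np.float64(39.0), np.float64(-0.2))
(318, 323) (np.float64(-25.7), np.float64(-0.1))
(298, 5) (np.float64(117.5), np.float64(9.0))
(339, 5) (np.float64(117.5), np.float64(-9.7))
clock: 6.02
tool_pos: [478.6, 196.9, 270.1]
tool_rot: [-0.706, -0.021, 0.707, -0.021]
force: [-0.2, 0.6, -5.8]
opening: 16.7
t 6.03 tcp [478.6 196.9 270.1] yaw -1.5121 xax [-0.002 -0.    -1.   ] F [-0.2  0.6 -5.8] T [ 0.02 -0.02  0.02] open 16.7 q [ 0.34 -0.04  1.92  0.    1.27  1.85]
slot_near [510.6 300.8] 0.95 [402.9  27.5 175. ]
slot_far [572.6  36.2] 0.91 [607.1  36.7 175. ]
slot_far [317.8 234.9] 0.73 [454.8 196.5 175. ]
bar_seat [542.  181.1] 0.62 [508.7  30.2 175. ]
t 6.22 tcp [479.2 198.9 270.7] yaw -1.5092 xax [-0.001  0.    -1.   ] F [ 0.2 -0.4 -5.1] T [ 0.03 -0.02  0.02] open 17.0 q [ 0.34 -0.04  1.92  0.    1.27  1.85]
t 6.28 tcp [479.2 198.9 270.7] yaw -1.5091 xax [-0.001  0.    -1.   ] F [-0.7  0.5 -5.6] T [ 0.    0.02 -0.03] open 16.9 q [ 0.35 -0.04  1.92  0.    1.27  1.85]
```

View pics/w3.png

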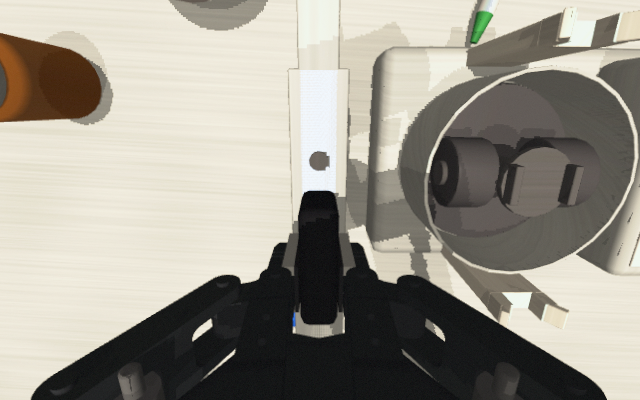

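View pics/s3.png

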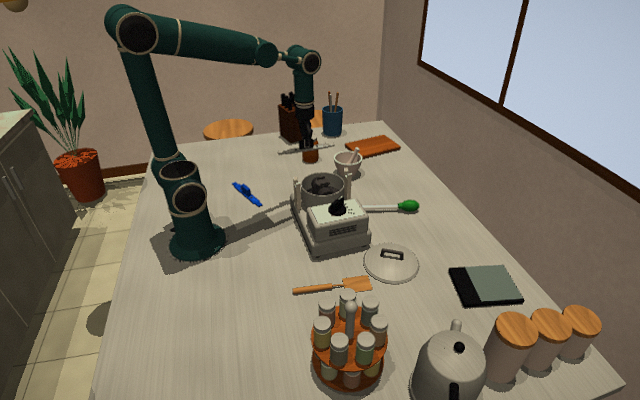

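View pics/t3.png

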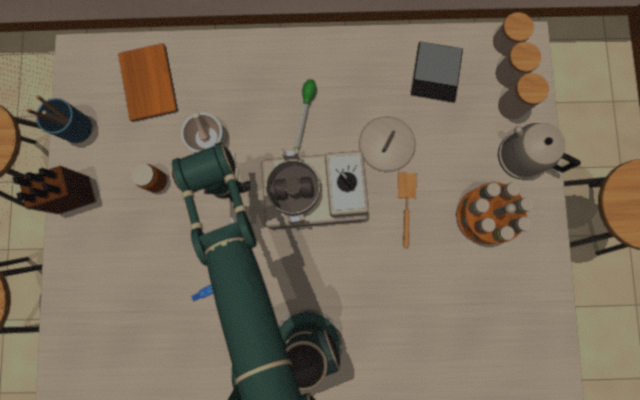

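The wrist view shows the bar held straight. Both slots are visible, the near one at about (516,300) and the far one at about (574,34). I'll zoom in on them.

```bash
python3 - <<'E'
from h import *
im=cv2.imread("pics/w3.png")
a=cv2.resize(im[265:335,450:580],None,fx=6,fy=6,interpolation=cv2.INTER_CUBIC)
b=cv2.resize(im[0:75,530:640],None,fx=6,fy=6,interpolation=cv2.INTER_CUBIC)
cv2.imwrite("pics/w3a.png",a);cv2.imwrite("pics/w3b.png",b)
E
```

```text
(no output)
```

View pics/w3a.png

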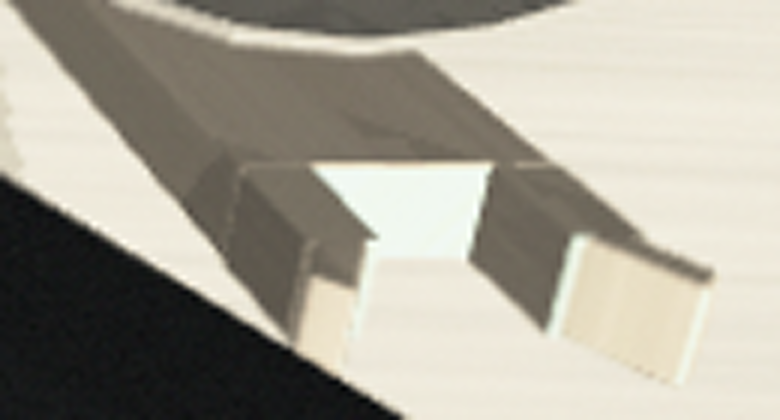

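View pics/w3b.png

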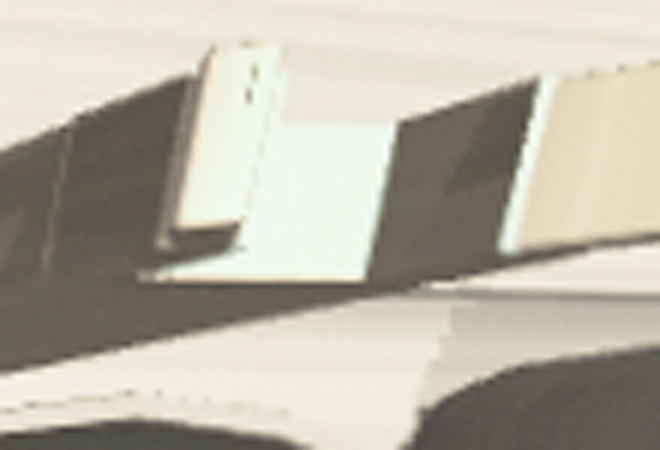

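```bash
python3 - <<'E'
from h import *
p=arm.camera_params("wrist"); print("camera", (-p["camera_from_world"][:3,:3].T@p["camera_from_world"][:3,3]).round(1)); st()
P={}
for k,uv in dict(nfl=(450+312/6,265+163/6),nfr=(450+493/6,265+163/6),nnr=(450+468/6,265+260/6),fnr=(530+368/6,280/6),ffr=(530+395/6,125/6),fnl=(530+140/6,279/6)).items():
    P[k]=at_z(p,uv,175); print(k,P[k].round(1))
d=P["fnr"]-P["nfr"]; print(np.linalg.norm(d),np.arctan2(d[1],d[0]))
th=np.arctan2(d[1],d[0]); e=np.array([np.cos(th),np.sin(th),0]); n=np.array([-e[1],e[0],0])
print("seat from right corners",((P["fnr"]+P["nfr"])/2+13*n).round(1))
print("seat from near post",((P["nfl"]+P["nfr"])/2+95*e).round(1))
# bar front face of grip, lower
s=arm.get_state()
for uv,z in (((318,192),s["tool_pos"][2]-42.1+8),((318,70),s["tool_pos"][2]-42.1+8)): print(at_z(p,uv,z)-s["tool_pos"])
E
```

```text
camera [551.2 203.  388. ]
t 6.33 tcp [479.2 198.9 270.8] yaw -1.5089 xax [-0.001  0.    -1.   ] F [-0.4  0.8 -5.4] T [ 0.01 -0.04  0.  ] open 17.2 q [ 0.35 -0.04  1.92  0.    1.27  1.85]
nfl [411.6  37.5 175. ]
nfr [413.   11.5 175. ]
nnr [396.7  10.6 175. ]
fnr [603.   22.8 175. ]
ffr [618.4  24.7 175. ]
fnl [601.2  48.7 175. ]
190.2873772219108 0.059645553776889085
seat from right corners [507.2  30.1 175. ]
seat from near post [507.1  30.2 175. ]
[ 28.81930575   1.60841137 -34.1       ]
[ 89.74984314   5.36995821 -34.1       ]
```

```bash
python3 -m pendant '[{"delta_pos":[4,-24,0],"yaw":0},{"delta_pos":[7,-40,0],"yaw":0},{"delta_pos":[7,-45,0],"yaw":0},{"delta_pos":[6,-35,0],"yaw":0},{"delta_pos":[4.5,-24.3,0],"yaw":0},{"delta_pos":[0,0,0],"yaw":0},{"delta_pos":[0,0,0],"yaw":0}]'
python3 - <<'E'
from h import *
shot("wrist","w4");shot("side","s4")
im=cv2.imread("pics/s4.png"); cv2.imwrite("pics/s4c.png",cv2.resize(im[110:260,250:410],None,fx=4,fy=4,interpolation=cv2.INTER_CUBIC))
E
```

```text
clock: 7.2
tool_pos: [507.8, 30.5, 271.0]
tool_rot: [-0.707, -0.022, 0.707, -0.021]
force: [0.9, -0.0, -4.5]
opening: 17.1
t 7.2 tcp [507.8  30.5 271. ] yaw -1.5097 xax [-0.     0.001 -1.   ] F [ 0.9 -0.  -4.5] T [ 0.05  0.   -0.  ] open 17.1 q [ 0.01 -0.06  1.93  0.    1.27  1.52]
t 7.25 tcp [507.8  30.7 270.9] yaw -1.5091 xax [-0.     0.001 -1.   ] F [-0.3  0.2 -4.8] T [0.02 0.03 0.02] open 17.3 q [ 0.01 -0.06  1.93  0.    1.27  1.52]
```

View pics/w4.png

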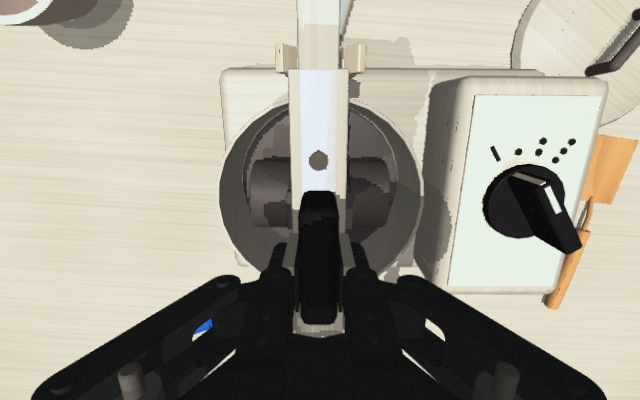

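View pics/s4c.png

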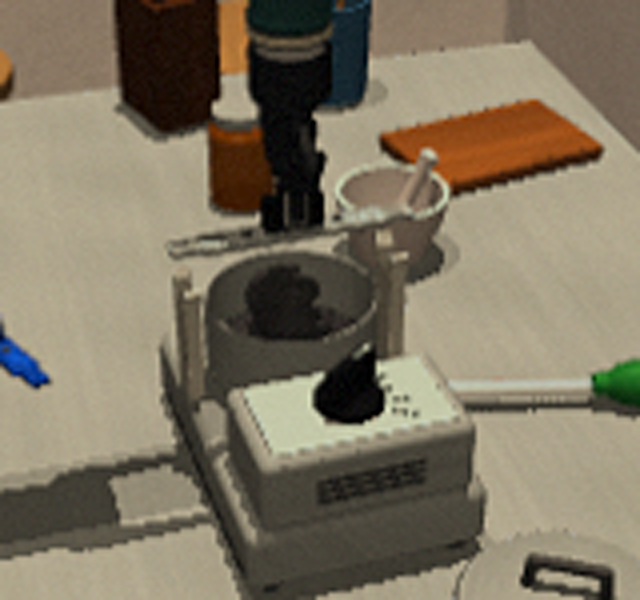

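The bar is over the mill. The far post's lips at columns 275 to 367 sit evenly about the tongue at 299 to 340. Descending.

```bash
python3 -m pendant '[{"delta_pos":[0,-0.7,-10],"yaw":0},{"delta_pos":[0,0,-15],"yaw":0},{"delta_pos":[0,0,-10],"yaw":0},{"delta_pos":[0,0,-7],"yaw":0},{"delta_pos":[0,0,-4],"yaw":0},{"delta_pos":[0,0,0],"yaw":0},{"delta_pos":[0,0,0],"yaw":0}]'
python3 - <<'E'
from h import *
shot("wrist","w5")
E
```

```text
clock: 8.18
tool_pos: [508.2, 29.0, 225.6]
tool_rot: [0.707, 0.021, -0.706, 0.021]
force: [0.6, 0.5, -4.3]
opening: 17.0
t 8.18 tcp [508.2  29.  225.6] yaw -1.5101 xax [ 0.001  0.    -1.   ] F [ 0.6  0.5 -4.3] T [-0.03 -0.03 -0.02] open 17.0 q [ 0.01 -0.03  1.99  0.    1.18  1.52]
```

View pics/w5.png

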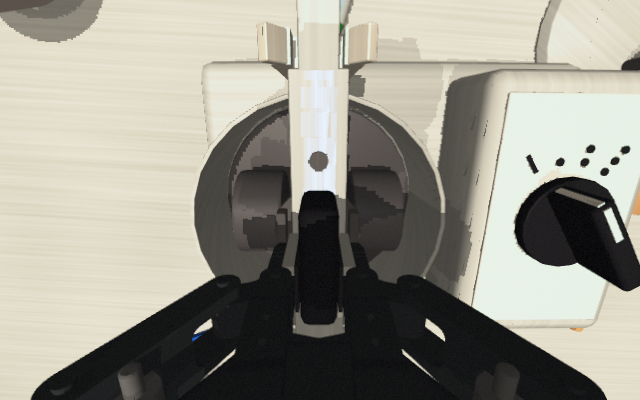

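```bash
python3 -m pendant '[{"delta_pos":[0,0.8,-3],"yaw":0},{"delta_pos":[0,0,-2],"yaw":0},{"delta_pos":[0,0,-1],"yaw":0},{"delta_pos":[0,0,0],"yaw":0},{"delta_pos":[0,0,0],"yaw":0}]'
python3 -m pendant '[{"delta_pos":[0,0,-1],"yaw":0},{"delta_pos":[0,0,0],"yaw":0},{"delta_pos":[0,0,0],"yaw":0}]'
python3 -m pendant '[{"delta_pos":[0,0,-1],"yaw":0},{"delta_pos":[0,0,0],"yaw":0},{"delta_pos":[0,0,0],"yaw":0}]'
```

```text
clock: 8.85
tool_pos: [507.9, 29.8, 219.1]
tool_rot: [0.707, 0.022, -0.707, 0.022]
force: [-0.2, -0.8, -5.0]
opening: 16.7
clock: 9.22
tool_pos: [507.8, 29.8, 218.1]
tool_rot: [0.707, 0.021, -0.707, 0.021]
force: [0.8, 0.2, -4.9]
opening: 17.0
clock: 9.6
tool_pos: [507.9, 29.8, 217.2]
tool_rot: [0.707, 0.021, -0.707, 0.021]
force: [0.5, -0.9, -5.2]
opening: 17.1
```

```bash
python3 -m pendant '[{"delta_pos":[0,0,-1],"yaw":0},{"delta_pos":[0,0,0],"yaw":0},{"delta_pos":[0,0,0],"yaw":0}]'
python3 -m pendant '[{"delta_pos":[0,0,-1],"yaw":0},{"delta_pos":[0,0,0],"yaw":0},{"delta_pos":[0,0,0],"yaw":0}]'
python3 - <<'E'
from h import *
shot("side","s6")
im=cv2.imread("pics/s6.png"); cv2.imwrite("pics/s6c.png",cv2.resize(im[130:250,270:390],None,fx=5,fy=5,interpolation=cv2.INTER_CUBIC))
E
```

```text
clock: 9.98
tool_pos: [508.0, 29.8, 217.0]
tool_rot: [0.707, 0.021, -0.707, 0.021]
force: [-4.0, -0.4, 4.8]
opening: 17.0
clock: 10.35
tool_pos: [508.0, 29.8, 217.0]
tool_rot: [0.707, 0.021, -0.706, 0.022]
force: [-6.7, 0.3, 9.9]
opening: 17.1
t 10.35 tcp [508.   29.8 217. ] yaw -1.51 xax [ 0.001 -0.    -1.   ] F [-6.7  0.3  9.9] T [-0.01  1.09  0.01] open 17.1 q [ 0.01 -0.02  2.   -0.    1.17  1.52]
```

View pics/s6c.png

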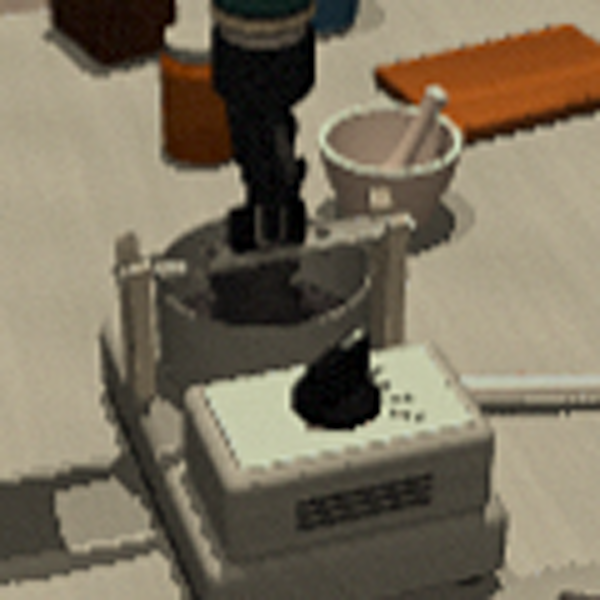

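The bar touched down at z 217.0, as predicted, and shows level in both posts. Next I take off the preload, open, and rise.

```bash
python3 -m pendant '[{"delta_pos":[0,0,1],"yaw":0},{"delta_pos":[0,0,0.5],"yaw":0}]'
python3 -m pendant '[{"delta_pos":[0,0,0],"yaw":0},{"delta_pos":[0,0,0],"yaw":0},{"delta_pos":[0,0,0],"yaw":0},{"delta_pos":[0,0,0],"yaw":0},{"delta_pos":[0,0,0],"yaw":0}]' 1
python3 -m pendant '[{"delta_pos":[0,0,15],"yaw":0},{"delta_pos":[0,0,30],"yaw":0},{"delta_pos":[0,0,40],"yaw":0},{"delta_pos":[0,-20,20],"yaw":0},{"delta_pos":[0,-40,0],"yaw":0.1},{"delta_pos":[0,-40,0],"yaw":0.15},{"delta_pos":[0,-20,0],"yaw":0.15},{"delta_pos":[0,0,0],"yaw":0.1},{"delta_pos":[0,0,0],"yaw":0}]'
python3 - <<'E'
from h import *
im,p=shot("wrist","w7")
for d in arm.spot_point("dial_grip","wrist")[:2]: print(np.round(d["uv"],1),d["conf"],at_z(p,d["uv"],186))
print(p["camera_from_world"].tolist())
shot("side","s7")
im=cv2.imread("pics/s7.png"); cv2.imwrite("pics/s7c.png",cv2.resize(im[130:250,270:390],None,fx=5,fy=5,interpolation=cv2.INTER_CUBIC))
E
```

```text
clock: 10.65
tool_pos: [508.0, 29.8, 217.0]
tool_rot: [0.707, 0.022, -0.707, 0.022]
force: [-4.3, -0.5, 3.0]
opening: 17.0
clock: 11.28
tool_pos: [507.9, 29.8, 216.5]
tool_rot: [0.707, 0.021, -0.707, 0.021]
force: [0.3, 0.4, -0.0]
opening: 85.3
clock: 12.4
tool_pos: [508.1, -90.6, 322.8]
tool_rot: [0.68, 0.195, -0.679, 0.195]
force: [0.5, 1.0, 0.4]
opening: 85.3
t 12.4 tcp [508.1 -90.6 322.8] yaw -1.0119 xax [ 0.001 -0.    -1.   ] F [0.5 1.  0.4] T [-0.   -0.04  0.03] open 85.3 q [-0.22 -0.08  1.85  0.    1.36  0.79]
[366.3 212.1] 0.88 [ 514.98282188 -138.51111947  186.        ]
[[0.5300451579747183, -0.8479690611150199, 0.0007758216741566986, -346.1629542155703], [-0.8131434780347514, -0.508016585267528, 0.2841070805570851, 311.1404228674754], [-0.24051988407843888, -0.15122043673007454, -0.9587922428128327, 550.6794019379104], [0.0, 0.0, 0.0, 1.0]]
t 12.5 tcp [508.  -90.1 322.3] yaw -1.0117 xax [ 0.001 -0.    -1.   ] F [-1.   0.1  0.3] T [-0.04  0.01  0.01] open 85.4 q [-0.22 -0.08  1.85  0.    1.36  0.79]
```

View pics/w7.png

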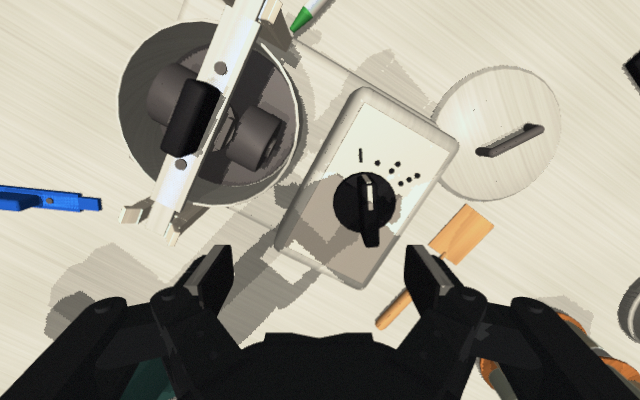

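View pics/s7c.png

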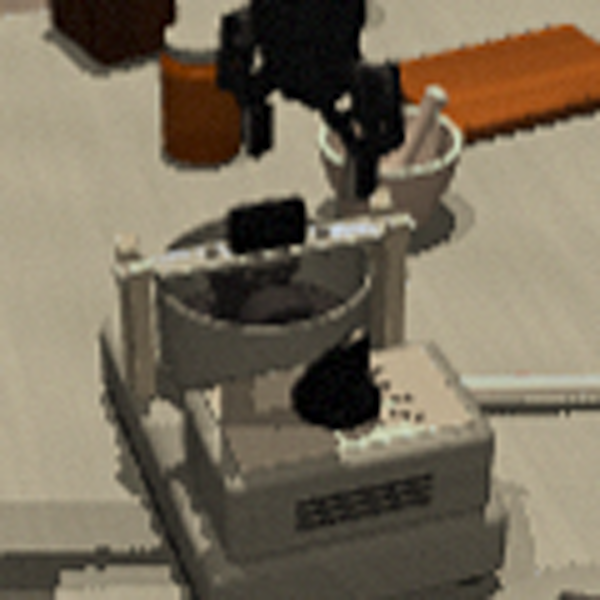

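The bar lies level in both slots with the grip upward. The dial base is at (364,203) in the wrist view with its pointer at the line. Geometry from the seat and the network's point agree on the axis within 2.5 mm, so I use about (516.5,-139). Going down onto the dial.

```bash
python3 -m pendant '[{"delta_pos":[4,-25,0],"yaw":0.05},{"delta_pos":[4.5,-24,-15],"yaw":0.05},{"delta_pos":[0,0,-35],"yaw":0},{"delta_pos":[0,0,-30],"yaw":0},{"delta_pos":[0,0,-10],"yaw":0},{"delta_pos":[0,0,0],"yaw":0},{"delta_pos":[0,0,0],"yaw":0}]'
python3 - <<'E'
from h import *
shot("wrist","w8")
E
```

```text
clock: 13.42
tool_pos: [517.4, -139.3, 233.3]
tool_rot: [0.67, 0.229, -0.668, 0.23]
force: [0.7, 0.3, -0.8]
opening: 85.5
t 13.43 tcp [ 517.4 -139.3  233.3] yaw -0.9099 xax [ 0.003 -0.001 -1.   ] F [ 0.7  0.3 -0.8] T [-0.01  0.   -0.01] open 85.5 q [-0.31  0.01  1.93  0.    1.19  0.6 ]
```

View pics/w8.png

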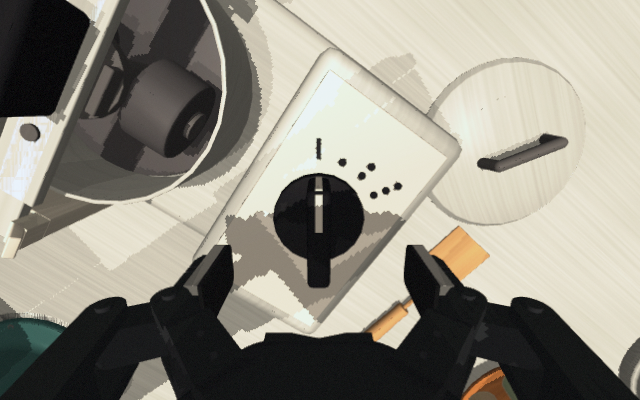

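The wing stands upright in the view at column 318, centred and aligned with the jaws, and the rest line is at (319,148).

```bash
python3 -m pendant '[{"delta_pos":[0,0,-20],"yaw":0},{"delta_pos":[0,0,-14],"yaw":0},{"delta_pos":[0,0,-5],"yaw":0},{"delta_pos":[0,0,0],"yaw":0},{"delta_pos":[0,0,0],"yaw":0}]'
python3 -m pendant '[{"delta_pos":[0,0,0],"yaw":0},{"delta_pos":[0,0,0],"yaw":0},{"delta_pos":[0,0,0],"yaw":0},{"delta_pos":[0,0,0],"yaw":0},{"delta_pos":[0,0,0],"yaw":0},{"delta_pos":[0,0,0],"yaw":0}]' 0
python3 - <<'E'
from h import *
shot("wrist","w9")
E
```

```text
clock: 14.1
tool_pos: [516.8, -139.4, 193.2]
tool_rot: [0.669, 0.229, -0.669, 0.23]
force: [-0.1, -0.1, -0.5]
opening: 85.3
clock: 14.85
tool_pos: [516.8, -139.7, 192.9]
tool_rot: [0.669, 0.229, -0.669, 0.23]
force: [1.6, -3.3, 0.3]
opening: 12.8
t 14.85 tcp [ 516.8 -139.7  192.9] yaw -0.9101 xax [ 0.001 -0.001 -1.   ] F [ 1.6 -3.3  0.3] T [-0.45 -0.19 -0.04] open 12.8 q [-0.31  0.05  1.97 -0.    1.12  0.6 ]
```

View pics/w9.png

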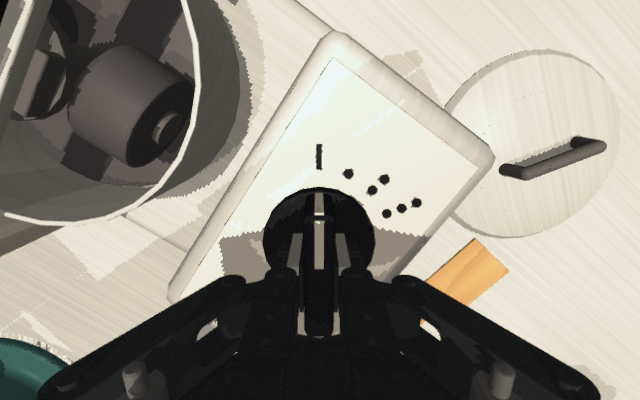

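```bash
python3 -m pendant '[{"delta_pos":[0,0,0],"yaw":-0.08},{"delta_pos":[0,0,0],"yaw":-0.1},{"delta_pos":[0,0,0],"yaw":-0.1},{"delta_pos":[0,0,0],"yaw":-0.1},{"delta_pos":[0,0,0],"yaw":-0.1},{"delta_pos":[0,0,0],"yaw":-0.1},{"delta_pos":[0,0,0],"yaw":-0.1},{"delta_pos":[0,0,0],"yaw":-0.1},{"delta_pos":[0,0,0],"yaw":-0.1},{"delta_pos":[0,0,0],"yaw":-0.1},{"delta_pos":[0,0,0],"yaw":-0.1},{"delta_pos":[0,0,0],"yaw":-0.1},{"delta_pos":[0,0,0],"yaw":-0.03},{"delta_pos":[0,0,0],"yaw":0},{"delta_pos":[0,0,0],"yaw":0}]'
python3 - <<'E'
from h import *
shot("wrist","w10"); shot("side","s10"); shot("top","t10")
im=cv2.imread("pics/s10.png"); cv2.imwrite("pics/s10c.png",cv2.resize(im[130:250,270:390],None,fx=5,fy=5,interpolation=cv2.INTER_CUBIC))
E
```

```text
clock: 16.77
tool_pos: [516.9, -140.2, 192.9]
tool_rot: [0.681, -0.192, -0.68, -0.191]
force: [1.9, -6.1, -1.0]
opening: 13.1
t 16.77 tcp [ 516.9 -140.2  192.9] yaw -2.1196 xax [ 0.001 -0.002 -1.   ] F [ 1.9 -6.1 -1. ] T [-0.76 -0.35  0.09] open 13.1 q [-0.31  0.05  1.97 -0.    1.12  1.81]
t 16.82 tcp [ 516.9 -140.2  192.9] yaw -2.1196 xax [ 0.001 -0.002 -1.   ] F [ 2.  -6.  -1.5] T [-0.68 -0.32  0.11] open 13.1 q [-0.31  0.05  1.97 -0.    1.12  1.81]
t 16.88 tcp [ 516.9 -140.2  192.9] yaw -2.1196 xax [ 0.001 -0.002 -1.   ] F [ 2.4 -5.9 -1.1] T [-0.74 -0.3   0.11] open 12.7 q [-0.31  0.05  1.97 -0.    1.12  1.81]
```

View pics/w10.png

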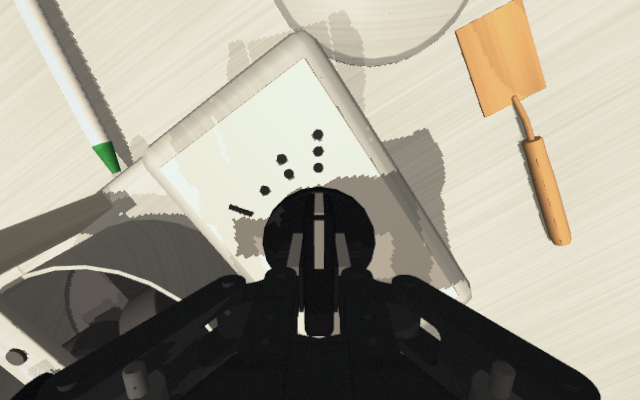

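View pics/s10c.png

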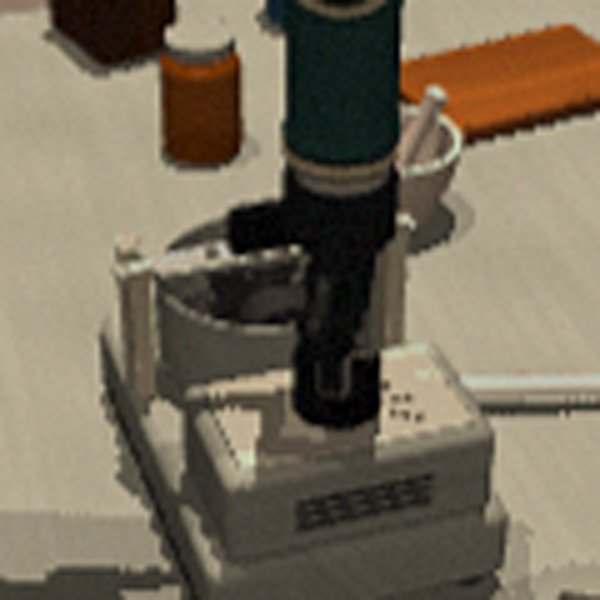

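View pics/t10.png

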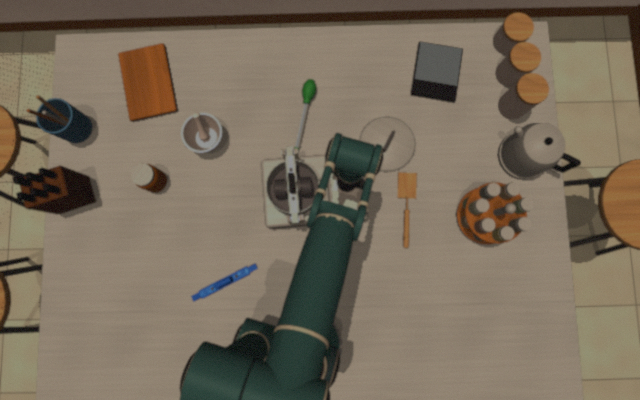

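The pointer is in line with the three dots (column 318), so the dial has turned about 1.21 rad. The bar lies across both posts in the side and top views, and the other things haven't moved.

```bash
python3 -m pendant '[{"delta_pos":[0,0,0],"yaw":0},{"delta_pos":[0,0,0],"yaw":0},{"delta_pos":[0,0,0],"yaw":0},{"delta_pos":[0,0,0],"yaw":0}]'; python3 - <<'E'
from h import *
st(); print(arm.hand_in())
E
```

```text
clock: 17.42
tool_pos: [516.9, -140.2, 192.9]
tool_rot: [0.681, -0.192, -0.68, -0.191]
force: [1.9, -5.1, 0.1]
opening: 12.4
t 17.43 tcp [ 516.9 -140.2  192.9] yaw -2.1196 xax [ 0.001 -0.002 -1.   ] F [ 1.9 -5.1  0.1] T [-0.74 -0.39  0.1 ] open 12.4 q [-0.31  0.05  1.97 -0.    1.12  1.81]
the job is handed in; nothing more can be done
None
```

The mill is set up as asked, and I handed the job in at 17.4 s with the arm still holding the dial at the third click.

- **Bar:** I lowered the steel bar into both slots until it touched down under light contact (about 10 N), then let it go. The pictures after release show it level, grip upward, and still seated after the dial was turned.
- **Dial:** I gripped the wing and turned it 1.21 rad clockwise, past the first two clicks. In the wrist view the pointer lines up with the three dots. The grip and angle were unchanged over the last half second.
- **Other things:** The other things on the island look unmoved in the last pictures, compared by eye.

**Disagreements:** The top and wrist cameras differed by about 3 to 6 mm on the bar and about 3 mm on the bar's seat. I used the wrist camera, and the touchdown height matched my estimate. The two estimates of the dial's axis differed by about 2.5 mm. No check failed.

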